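# Sort the leftovers on the florist's bench

## Task

Sort the leftovers on the front of the bench into their holders: both glue sticks side by side in the undivided oblong wooden tray, one bundle of price tags in each bay of the two-bay wooden tray, and the small gold ribbon spool in the round clay saucer. Each thing must end lying flat on the floor of its holder, not on the rim or on another thing, and be let go.

Things in the scene. Friction and masses are not known exactly. Their poses are not given: they have to be found in the camera images.
- glue_stick_a: Straight cream-coloured hot-glue stick lying on the table, 11 wide x 110 long x 12 mm high, 12 g. Origin at the centre of its underside; y runs along its length, z up. One of two alike.
- glue_stick_b: Straight cream-coloured hot-glue stick lying on the table, 11 wide x 110 long x 12 mm high, 12 g. Origin at the centre of its underside; y runs along its length, z up. One of two alike.
- tags_a: Bundle of buff card price tags lying flat, loose as one rigid block: 43 wide x 73 long x 11 mm high (grips at 38 to 43 mm across the width), 30 g. Origin at the centre of its underside; y runs along its 73 mm length, z up. One of two alike.
- tags_b: Bundle of buff card price tags lying flat, loose as one rigid block: 43 wide x 73 long x 11 mm high (grips at 38 to 43 mm across the width), 30 g. Origin at the centre of its underside; y runs along its 73 mm length, z up. One of two alike.
- spool: Small ribbon spool with a little gold ribbon and pale round flanges, lying flat: 65 mm diameter, 16 mm high, 76 g; solid to the fingers all round. Origin at the centre of its underside, z up (its axis).
- oblong_tray: Undivided plywood tray, fixed to the table, 122 (x) x 168 (y) x 22 mm outside, walls 6 mm, floor 6 mm thick; inside 110 x 156 mm. Origin under its centre at table height; y along its length.
- saucer: Round terracotta saucer, fixed to the table: 144 mm across the rim and 20 mm high, floor 5 mm thick, inside about 122 mm across at the floor and 134 mm at the rim. Origin under its centre at table height.
- thread_tin: Obstacle, not to be handled: an open red tin of thread, fixed in front of the trays, 115 x 169 mm; its sides are 45 mm high and its lid stands open, up to 147 mm above the table. Carry things over it or round it. Origin at the centre of its underside.
- bay_a (a point): Centre of one of the two bays of the two-bay tray, on the bay's floor, 6 mm above the table. Axes as the tray's: the bay is 100 mm in x and 94 mm in y, walls 16 mm above its floor.
- bay_b (a point): Centre of one of the two bays of the two-bay tray, on the bay's floor, 6 mm above the table. Axes as the tray's: the bay is 100 mm in x and 94 mm in y, walls 16 mm above its floor.
Not all that is in view belongs to the job. Leave any green or pink look-alike of the tags_b alone. Leave any red look-alike of the glue_stick_b alone.

How it is judged:
By the outcome, as a careful person would: the job done as asked, in the order asked, and still so for the second after the job is handed in, with the robot touching nothing.
It also fails if it takes over 128 s, if anything falls off the work surface, if the arm or the gripper's body presses on something with over 40 N, if the wrist force passes 120 N, or if a joint passes its speed limit or range.

## Robot

A 6-joint arm with a two-finger parallel gripper is mounted at the origin on a cart in front of the work surface, level with it; the furniture and walls round the work are solid. World frame = base frame: x ahead of the robot, y to its left, z up, the work surface at z = 0. Lengths are in m, angles in rad, forces in N, time in s.
With the tool pointing down it reaches from about 0.4 to 0.925 m from the base axis. Payload 12.5 kg.
Tool frame: the origin (TCP) lies at the very end of the fingers, on their centre line; the grasp point (between the pads) lies 19 mm behind it; z points along the fingers, y is the direction in which the jaws open and shut (so a half turn about z gives the same grasp; the last joint's range is limited). The gripper opens to 95 mm and grips with 3 to 60 N. Pads are 20 mm wide; open, the fingers measure 119 mm over their backs; the gripper's body (75 mm by 180 mm) begins 59 mm behind the grasp point.
Start: joints at [-0.106, 0.491, 1.559, -0, 1.092, -0.106], TCP at [0.625, 0, 0.215] pointing down, gripper open.
Joint ranges: [-3.1, 3.1], [-0.84, 2.19], [0.05, 2.79], [-1.13, 4.28], [0.06, 2.93], [-2.69, 2.69]. Speed limits (rad/s): [2.22, 2.22, 2.79, 3.14, 3.14, 3.14].

## Interface

Orientations are given as a unit quaternion [w, x, y, z].
In Python, from workcell import manip, claw, planner, state, cams, order gives the robot as it stands. Calls block until the motion is done:
- manip.reach(position, orientation): joint-space move of the TCP to a pose.
- manip.movel(position, speed=0.15, frame=None, until_force=None): straight line of the TCP; frame=None keeps the orientation; speed is the mean speed in m/s. With until_force (N) it stops when the force on the tool has changed by that much, and returns True; else False.
- manip.movej(angles): joint-space move.
- claw.move_gripper(opening, grasp_force=None): finger opening in m; grasp_force is the grip in N (None keeps the last); returns when the fingers have stopped.
- manip.pause(seconds).
- planner.inverse_kinematics(position, orientation): joint angles nearest the present ones, or None.
- state(): the state.
- cams.read_camera(name): name is "scene" or "side" or "wrist"; returns a dict with "frame" (400x640x3 uint8, red, green, blue), "z_map" (400x640 float32, m along the optical axis (not along the pixel's ray), 0 where there is no reading), "camera_matrix" (3x3 intrinsics, pixels), "R" (3x3) and "t" (3): a world point X has camera coordinates R X + t; the wrist camera has in their place "mount" (4x4, takes a point from camera to tool coordinates, whose origin is the TCP and whose axes are the flange's). Camera axes: x right, y down, z forward; pixel columns grow to the right and rows downward; lengths in m; the calibration is good to about 2 mm. A picture is of the moment at which its call begins: read the wrist's pose just before it.
A pose or a line that the arm cannot do raises manip.IKError and nothing moves.
- order.job_done(): hands the job in, once; it reports no verdict.
The state is a dict: "t": time; "joint_pos": joint angles; "joint_velocities": joint speeds; "tau": joint torques, N m; "tool_pos": TCP position; "orientation": TCP orientation; "ft_force": force on the tool from outside, world axes, zero at the start; "wrist_torque": the same for the moment, N m; "grip_width": finger opening in m.
Only numpy, scipy, OpenCV 4.12 (cv2) and the standard library are available. Lean on these libraries where they do the work, as an engineer would, in place of code of your own. Each camera call takes 0.05 s, during which the arm holds its last target.

## Working session

There is one attempt and no reset: what is moved stays moved. The work goes in short steps, each a Python script; the robot and the scene stay as the last script left them, time stands still between calls to the robot, and variables do not carry over. Pictures are saved under pics/ and viewed, and the job is handed in when it is done.

```bash
ls; mkdir -p pics; python3 - <<'E'
from workcell import manip, claw, planner, state, cams, order
import cv2,numpy as np
s=state();print(s['t'],s['tool_pos'],s['orientation'],s['grip_width'])
for n in ['scene','side','wrist']:
    c=cams.read_camera(n)
    cv2.imwrite(f'pics/{n}0.png',c['frame'][:,:,::-1])
    np.savez(f'pics/{n}0.npz',**c)
    print(n,c['camera_matrix'].tolist(),[ (k,np.round(c[k],3).tolist()) for k in c if k in('R','t','mount')])
E
```

```text
pics
0.0 [6.24759238e-01 5.92893862e-05 2.14054806e-01] [-4.39456861e-04  7.07104445e-01  7.07108888e-01 -3.62325283e-04] 0.0950119790129284
scene [[415.84841303905847, 0.0, 323.2786113316022], [0.0, 415.84841303905847, 201.31955965309768], [0.0, 0.0, 1.0]] [('R', [[-0.907, -0.422, 0.013], [-0.274, 0.565, -0.778], [0.321, -0.709, -0.628]]), ('t', [0.353, 0.225, 1.455])]
side [[394.77377282120875, 0.0, 320.408772602797], [0.0, 394.77377282120875, 197.15311545130444], [0.0, 0.0, 1.0]] [('R', [[0.84, -0.542, 0.013], [-0.295, -0.477, -0.828], [0.455, 0.692, -0.561]]), ('t', [-0.438, 0.102, 1.187])]
wrist [[336.55964724107963, 0.0, 317.6558364863687], [0.0, 336.55964724107963, 202.5084278899034], [0.0, 0.0, 1.0]] [('mount', [[0.0, -0.964, -0.265, 0.073], [1.0, 0.0, 0.001, 0.001], [-0.001, -0.265, 0.964, -0.171], [0.0, 0.0, 0.0, 1.0]])]
```

View pics/scene0.png

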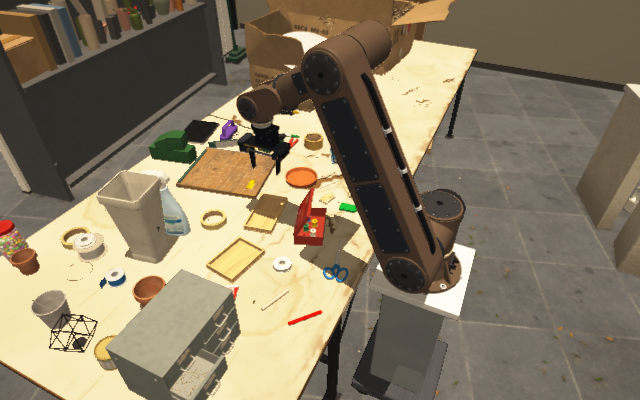

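View pics/side0.png

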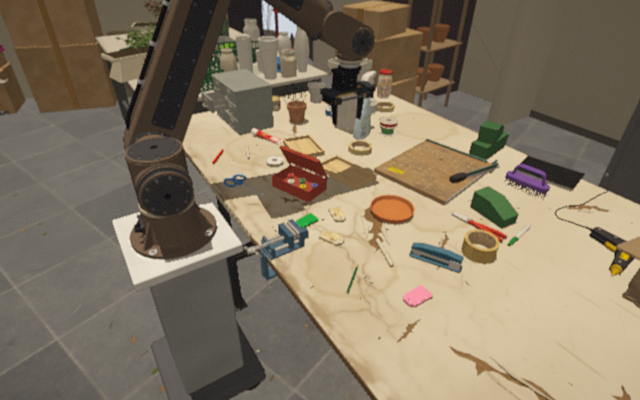

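View pics/wrist0.png

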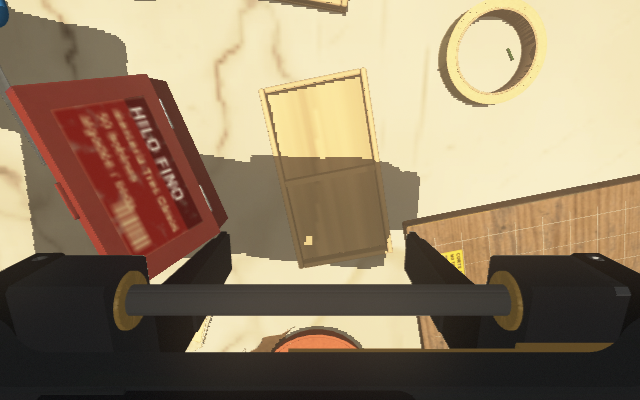

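The scene camera shows the oblong tray at (236,259), the two-bay tray at (266,213), the saucer at (301,177), the spool at (283,264) and a glue stick at (275,299). In the side view the tags are near (338,213) and (331,238). I'll enlarge these areas.

```bash
python3 - <<'E'
import cv2
a=cv2.imread('pics/scene0.png');b=cv2.imread('pics/side0.png')
cv2.imwrite('pics/sc_crop.png',cv2.resize(a[160:340,180:380],None,fx=3.3,fy=3.3,interpolation=cv2.INTER_CUBIC)[:600,:800])
cv2.imwrite('pics/sd_crop.png',cv2.resize(b[110:310,190:450],None,fx=3,fy=3,interpolation=cv2.INTER_CUBIC)[:600,:800])
E
```

```text
(no output)
```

View pics/sc_crop.png

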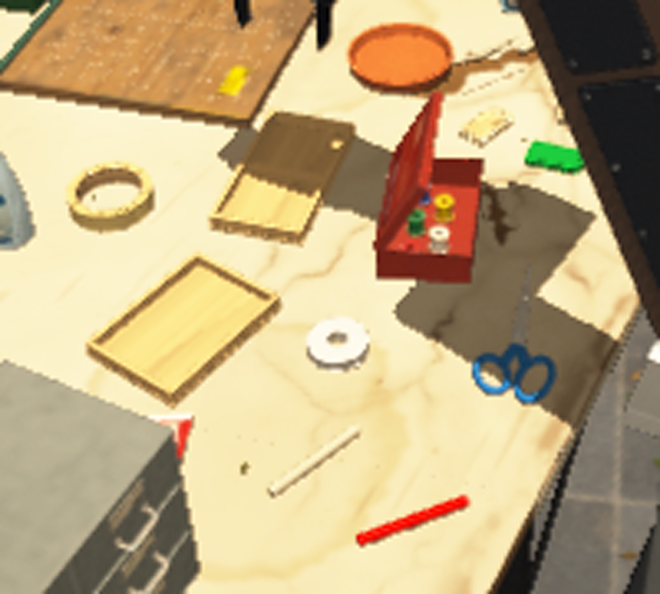

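View pics/sd_crop.png

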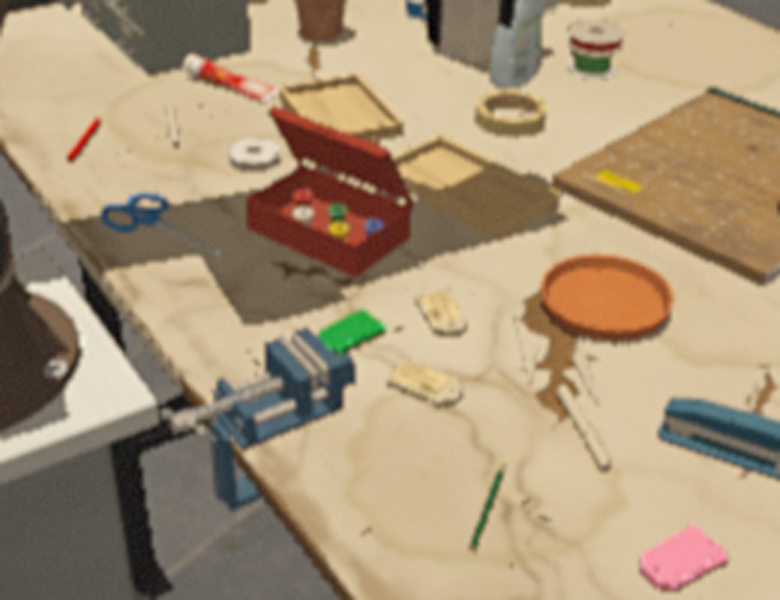

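```bash
cat > h.py <<'E'
import numpy as np, cv2
from scipy.spatial.transform import Rotation as Ro
def cast(c,px,z,T=None):
    """pixels -> world points on plane z. T = 4x4 cam->world, for the wrist"""
    px=np.atleast_2d(np.asarray(px,float)); K=c['camera_matrix']
    d=np.c_[px,np.ones(len(px))]@np.linalg.inv(K).T
    if T is None: R=np.asarray(c['R']);o=-R.T@np.asarray(c['t']);d=d@R
    else: o=T[:3,3];d=d@T[:3,:3].T
    return o+d*((z-o[2])/d[:,2])[:,None]
def cloud(c,T=None):
    Z=c['z_map'];v,u=np.mgrid[0:400,0:640];K=c['camera_matrix']
    d=np.stack([u,v,np.ones_like(u)],-1)@np.linalg.inv(K).T*Z[...,None]
    if T is None: return (d-np.asarray(c['t']))@np.asarray(c['R'])
    return d@T[:3,:3].T+T[:3,3]
def wT(s,c):
    T=np.eye(4);q=s['orientation'];T[:3,:3]=Ro.from_quat([q[1],q[2],q[3],q[0]]).as_matrix();T[:3,3]=s['tool_pos']
    return T@c['mount']
def quat(yaw):
    """tool down, jaw axis (tool y) at angle yaw from world x in the plane"""
    y=np.array([np.cos(yaw),np.sin(yaw),0]);z=np.array([0,0,-1.]);x=np.cross(y,z)
    q=Ro.from_matrix(np.c_[x,y,z]).as_quat();return [q[3],q[0],q[1],q[2]]
E
python3 - <<'E'
from h import *
sc=dict(np.load('pics/scene0.npz'));sd=dict(np.load('pics/side0.npz'))
r=lambda a:np.round(a,3).tolist()
f=lambda u,v:(180+u/3.3,160+v/3.3)
g=lambda u,v:(190+u/3,110+v/3)
print('obl',r(cast(sc,[f(88,348),f(197,260),f(280,295),f(174,400)],.022)))
print('two',r(cast(sc,[f(210,222),f(272,115),f(355,125),f(303,240)],.022)))
print('sauc',r(cast(sc,[f(349,55),f(452,55),f(401,25),f(401,85)],.020)),r(cast(sd,[g(541,295),g(671,295),g(606,257),g(606,335)],.02)))
print('spool',r(cast(sc,[f(337,340)],.016)),r(cast(sd,[g(254,152)],.016)))
print('glueA',r(cast(sc,[f(272,492),f(357,432)],.012)),r(cast(sd,[g(172,105),g(176,144)],.012)))
print('glueB',r(cast(sd,[g(562,388),g(604,465)],.012)))
print('tags',r(cast(sd,[g(441,310),g(427,380)],.011)),'green',r(cast(sd,[g(352,330)],.011)))
print('tagscene',r(cast(sc,[f(485,127)],.011)))
P=cloud(sd); print('vise',r(P[235,292]),r(P[225,300]),r(P[222,290])); print('tin lid',r(P[148,285]),r(P[168,325]))
m=(P[...,2]>.03)
u=P[195:280,255:312];mm=(u[...,2]>.02)&(u[...,2]<.2)&(u[...,0]>.2);print('vise max',r(u[mm].min(0)),r(u[mm].max(0)))
E
```

```text
obl [[0.668, 0.342, 0.022], [0.64, 0.184, 0.022], [0.529, 0.191, 0.022], [0.548, 0.361, 0.022]]
two [[0.661, 0.126, 0.022], [0.702, -0.075, 0.022], [0.599, -0.102, 0.022], [0.551, 0.106, 0.022]]
sauc [[0.679, -0.232, 0.02], [0.556, -0.292, 0.02], [0.649, -0.326, 0.02], [0.587, -0.203, 0.02]] [[0.555, -0.241, 0.02], [0.674, -0.314, 0.02], [0.663, -0.222, 0.02], [0.568, -0.33, 0.02]]
spool [[0.445, 0.217, 0.016]] [[0.444, 0.206, 0.016]]
glueA [[0.408, 0.408, 0.012], [0.37, 0.311, 0.012]] [[0.412, 0.391, 0.012], [0.37, 0.285, 0.012]]
glueB [[0.483, -0.364, 0.012], [0.447, -0.467, 0.012]]
tags [[0.457, -0.196, 0.011], [0.379, -0.284, 0.011]] green [[0.359, -0.177, 0.011]]
tagscene [[0.457, -0.182, 0.011]]
vise [0.254, -0.269, 0.061] [0.327, -0.186, 0.011] [0.276, -0.219, 0.065]
tin lid [0.418, 0.067, 0.138] [0.575, 0.053, 0.019]
vise max [0.2, -0.279, 0.02] [0.432, -0.059, 0.067]
```

```bash
python3 - <<'E'
from h import *
from workcell import state,planner
sc=dict(np.load('pics/scene0.npz'));sd=dict(np.load('pics/side0.npz'));w=dict(np.load('pics/wrist0.npz'))
s=state();T=wT(s,w);P=cloud(w,T);r=lambda a:np.round(a,3).tolist()
hsv=cv2.cvtColor(w['frame'],cv2.COLOR_RGB2HSV)
for nm,c,PP in(('wrist',w,P),('scene',sc,cloud(sc)),('side',sd,cloud(sd))):
    h=cv2.cvtColor(c['frame'],cv2.COLOR_RGB2HSV)
    m=((h[...,0]<6)|(h[...,0]>174))&(h[...,1]>150)&(c['z_map']>0)
    Q=PP[m];Q=Q[(Q[:,0]>.35)&(Q[:,0]<.65)&(abs(Q[:,1]+.0)<.15)&(Q[:,2]>.005)&(Q[:,2]<.16)]
    print(nm,len(Q),r(Q.min(0)),r(Q.max(0)))
    for z in (.03,.06,.09,.12):
        q=Q[(Q[:,2]>z)&(Q[:,2]<z+.03)]
        if len(q)>5: print(z,r(q.min(0)),r(q.max(0)))
    t=Q[Q[:,2]>.125]
    if len(t)>5: print('top rect',cv2.minAreaRect(t[:,:2].astype(np.float32)))
px=[(262,91),(364,70),(389,253),(300,267)]
print('two',r(cast(w,px,.022,T)),r(cast(w,px,.022,T).mean(0)))
for p in [(.39,.35),(.465,-.415),(.457,-.19),(.379,-.284),(.445,.212),(.6,.27),(.63,.01),(.616,-.277)]:
    print(p,[None if (j:=planner.inverse_kinematics([*p,.01],quat(y))) is None else r(j)[5] for y in np.arange(-3,3.1,.75)])
E
```

```text
wrist 19261 [0.408, -0.066, 0.016] [0.522, 0.105, 0.145]
0.03 [0.459, -0.053, 0.031] [0.522, 0.105, 0.06]
0.06 [0.443, -0.058, 0.06] [0.516, 0.103, 0.09]
0.09 [0.427, -0.064, 0.09] [0.501, 0.099, 0.12]
0.12 [0.408, -0.066, 0.12] [0.487, 0.093, 0.145]
top rect ((0.4460010528564453, 0.010606497526168823), (0.023891517892479897, 0.16808411478996277), 19.73634147644043)
scene 781 [0.361, -0.086, 0.005] [0.514, 0.107, 0.145]
0.03 [0.361, -0.086, 0.03] [0.514, 0.106, 0.06]
0.06 [0.43, -0.057, 0.06] [0.509, 0.105, 0.09]
0.09 [0.419, -0.065, 0.09] [0.494, 0.101, 0.12]
0.12 [0.406, -0.066, 0.12] [0.48, 0.094, 0.145]
top rect ((0.44163087010383606, 0.014985568821430206), (0.02065088599920273, 0.17065371572971344), 20.286897659301758)
side 1165 [0.362, -0.089, 0.005] [0.514, 0.107, 0.14]
0.03 [0.363, -0.089, 0.03] [0.514, 0.107, 0.059]
0.06 [0.438, -0.063, 0.06] [0.504, 0.103, 0.09]
0.09 [0.424, -0.068, 0.09] [0.488, 0.099, 0.12]
0.12 [0.408, -0.07, 0.12] [0.474, 0.094, 0.14]
top rect ((0.43705588579177856, 0.006592698395252228), (0.015237615443766117, 0.16429226100444794), 20.476720809936523)
two [[0.569, 0.092, 0.022], [0.673, 0.112, 0.022], [0.709, -0.088, 0.022], [0.605, -0.106, 0.022]] [0.639, 0.003, 0.022]
(0.39, 0.35) [-2.678, None, 2.105, 1.355, 0.605, -0.145, -0.895, -1.645, -2.395]
(0.465, -0.415) [2.165, 1.415, 0.665, -0.085, -0.835, -1.585, -2.335, None, 2.449]
(0.457, -0.19) [2.472, 1.722, 0.972, 0.222, -0.528, -1.278, -2.028, None, None]
(0.379, -0.284) [2.217, 1.467, 0.717, -0.033, -0.783, -1.533, -2.283, None, 2.501]
(0.445, 0.212) [None, 2.56, 1.81, 1.06, 0.31, -0.44, -1.19, -1.94, None]
(0.6, 0.27) [None, 2.573, 1.823, 1.073, 0.323, -0.427, -1.177, -1.927, -2.677]
(0.63, 0.01) [None, 2.161, 1.411, 0.661, -0.089, -0.839, -1.589, -2.339, None]
(0.616, -0.277) [2.48, 1.73, 0.98, 0.23, -0.52, -1.27, -2.02, None, None]
```

```bash
python3 - <<'E'
from h import *
from workcell import manip, claw, planner, state, cams
manip.reach([.50,.22,.30],quat(0))
s=state();w=cams.read_camera('wrist');T=wT(s,w)
np.savez('pics/left.npz',T=T,**w);cv2.imwrite('pics/left.png',w['frame'][:,:,::-1]);print(s['t'],s['tool_pos'])
E
```

```text
1.1917 [0.50047711 0.21934337 0.29952765]
```

View pics/left.png

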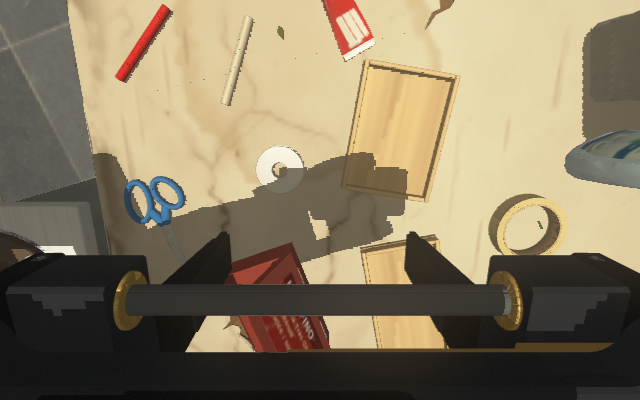

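The left view shows glue stick A from (249,16) to (226,104), the spool at (280,170), and the oblong tray with corners (366,60), (459,75), (424,201), (343,187). The red look-alike lies at (144,44). Next I'll measure these using depth and contours.

```bash
cat >> h.py <<'E'
def blob(c,T,seed,zlo=.005,zhi=.05,rad=60):
    """height mask connected to seed pixel -> minAreaRect of pixels raycast at top height"""
    P=cloud(c,T);Z=P[...,2]
    m=((Z>zlo)&(Z<zhi)&(c['z_map']>0)).astype(np.uint8)
    k=np.zeros_like(m);u,v=map(int,seed);k[max(0,v-rad):v+rad,max(0,u-rad):u+rad]=1;m&=k
    n,l,st,_=cv2.connectedComponentsWithStats(m)
    d=[np.hypot(*(np.argwhere(l==i)[:,::-1]-seed).T).min()+(0 if st[i,4]>20 else 99) for i in range(1,n)]
    return l==1+int(np.argmin(d)),P
def rect(px,c,T,z):
    Q=cast(c,px,z,T)[:,:2].astype(np.float32)
    b=cv2.boxPoints(cv2.minAreaRect(Q));e=[b[1]-b[0],b[2]-b[1]]
    L=[np.linalg.norm(x) for x in e];i=int(np.argmax(L));a=np.arctan2(e[i][1],e[i][0])
    if a<0:a+=np.pi
    return b.mean(0),min(L),max(L),a   # centre, width, length, angle of the long axis 0..pi
E
python3 - <<'E'
from h import *
w=dict(np.load('pics/left.npz'));T=w['T'];r=lambda a:np.round(a,4).tolist()
P=cloud(w,T)
print('table z',[r(P[v,u]) for u,v in((200,80),(300,100),(320,170))])
print('tray floor',r(P[130,400]),'spool top',r(P[158,268]),'glue',r(P[60,237]))
for n,s,z in(('glue',(237,60),.012),('spool',(268,160),.016),('tray',(459,90),.022)):
    m,_=blob(w,T,s,.005 if n!='tray' else .010,.05,100)
    px=np.argwhere(m)[:,::-1]
    c=rect(px,w,T,z);print(n,m.sum(),px.min(0),px.max(0),[r(x) for x in c],np.degrees(c[3]))
    cv2.imwrite(f'pics/m_{n}.png',m.astype(np.uint8)*255)
    if n=='spool': print(r(P[m][:,2].max()),r(cast(w,[cv2.minEnclosingCircle(px.astype(np.float32))[0]],z,T)))
# colour
h=cv2.cvtColor(w['frame'],cv2.COLOR_RGB2HSV);print('hsv glue',h[60,237],h[60,225],h[60,260],'spool',h[158,268],h[185,285])
print('tray by eye',r(cast(w,[(366,60),(459,75),(424,201),(343,187)],.022,T)))
E
```

```text
table z [[0.3471, 0.3305, 0.0013], [0.4783, 0.3053, 0.0017], [0.5051, 0.2112, 0.0028]]
tray floor [0.6128, 0.2664, 0.0072] spool top [0.4351, 0.2304, 0.0193] glue [0.3997, 0.3535, 0.0122]
glue 851 [221  16] [252 104] [[0.3982999920845032, 0.35190001130104065], 0.011699999682605267, 0.10970000177621841, 1.2196999788284302] 69.88237
spool 1590 [256 146] [302 192] [[0.4489000141620636, 0.2143000066280365], 0.06300000101327896, 0.06350000202655792, 1.5582000017166138] 89.280624
0.021 [[0.4491, 0.2143, 0.016]]
tray 1685 [359  59] [459 189] [[0.607699990272522, 0.27070000767707825], 0.12300000339746475, 0.15000000596046448, 1.4091999530792236] 80.74037
hsv glue [ 22  71 222] [ 21  74 225] [ 21  74 226] spool [ 24  26 246] [ 20  45 118]
tray by eye [[0.5617, 0.3522, 0.022], [0.6788, 0.3347, 0.022], [0.6487, 0.1712, 0.022], [0.5364, 0.1911, 0.022]]
```

```bash
cat >> h.py <<'E'
def pick(p,yaw,z,force,up=.15,opening=None):
    from workcell import manip, claw, state
    manip.reach([p[0],p[1],.09],quat(yaw))
    if opening: claw.move_gripper(opening)
    hit=manip.movel([p[0],p[1],z],speed=.15,until_force=12)
    zz=state()['tool_pos']
    claw.move_gripper(0.0,grasp_force=force)
    w0=state()['grip_width']
    manip.movel([p[0],p[1],up],speed=.3)
    s=state();print('pick hit',hit,'tcp',np.round(zz,4),'grip',round(w0,4),round(s['grip_width'],4),'t',round(s['t'],2))
    return s['grip_width']
def place(p,yaw,z,opening,hi=.15,up=.15):
    from workcell import manip, claw, state
    manip.reach([p[0],p[1],hi],quat(yaw))
    manip.movel([p[0],p[1],z+.02],speed=.2)
    hit=manip.movel([p[0],p[1],z],speed=.05,until_force=6)
    zz=state()['tool_pos']
    claw.move_gripper(opening);manip.pause(.1)
    manip.movel([p[0],p[1],up],speed=.3)
    s=state();print('place hit',hit,'tcp',np.round(zz,4),'grip',round(s['grip_width'],4),'t',round(s['t'],2))
E
python3 - <<'E'
from h import *
from workcell import manip, claw, planner, state, cams
g=pick((.3983,.3519),np.radians(-20.1),.004,15)
s=state();print(s['ft_force'])
w=cams.read_camera('side');cv2.imwrite('pics/gA.png',w['frame'][60:300,150:470,::-1])
E
```

```text
pick hit False tcp [0.3989 0.352  0.0047] grip 0.0112 0.0111 t 4.91
[0.23593312 0.71496597 0.02483362]
```

View pics/gA.png

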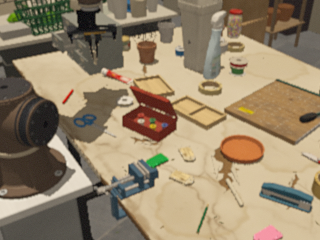

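The grip stays at 11 mm after the lift, so stick A is held, and its old spot on the table is empty. I'll place it and then survey the right side.

```bash
python3 - <<'E'
from h import *
from workcell import manip, claw, planner, state, cams
a=np.radians(-9.6);c=np.array([.6064,.2623])+.02*np.array([np.cos(a),np.sin(a)])
place(c,a,.0105,.03,up=.2)
manip.reach([.51,-.36,.30],quat(0))
claw.move_gripper(.095)
s=state();w=cams.read_camera('wrist');T=wT(s,w)
np.savez('pics/right.npz',T=T,**w);cv2.imwrite('pics/right.png',w['frame'][:,:,::-1]);print(s['t'],s['tool_pos'])
w=cams.read_camera('scene');cv2.imwrite('pics/sc1.png',cv2.resize(w['frame'][160:340,180:380,::-1],None,fx=3,fy=3))
E
```

```text
place hit True tcp [0.6259 0.2588 0.0096] grip 0.0303 t 8.6
12.0333 [ 0.50999101 -0.36000469  0.30000982]
```

View pics/right.png

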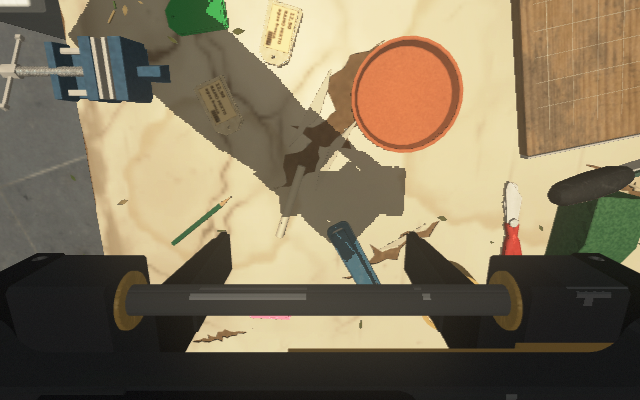

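View pics/sc1.png

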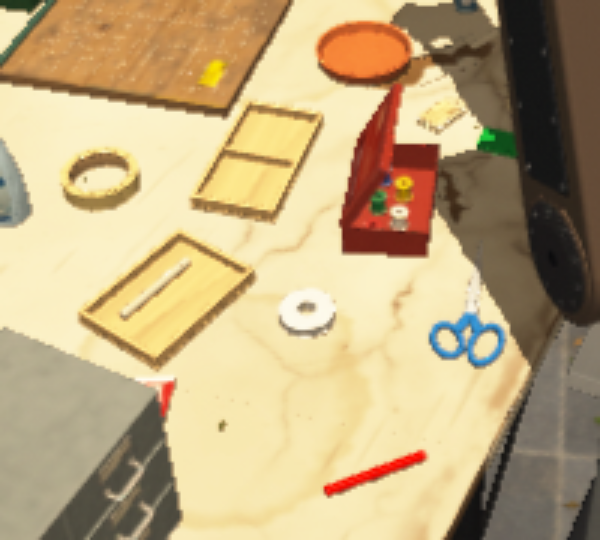

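Stick A lies in the oblong tray at (155,288) in the scene crop. In the right view the tags are at (283,33) and (218,105) and the saucer is at (407,95). Stick B is in shadow around (290,213).

```bash
python3 - <<'E'
from h import *
w=dict(np.load('pics/right.npz'));T=w['T'];r=lambda a:np.round(a,4).tolist()
P=cloud(w,T);Z=P[...,2]
cv2.imwrite('pics/rz.png',cv2.resize(cv2.applyColorMap((np.clip(Z,-.005,.03)/.035*255+36).clip(0,255).astype(np.uint8),cv2.COLORMAP_JET)[0:250,150:500],None,fx=2,fy=2))
for n,s,z,lo in(('glueB',(288,213),.012,.006),('tagsX',(283,33),.011,.006),('tagsY',(218,105),.011,.006),('saucer',(355,95),.020,.012)):
    m,_=blob(w,T,s,lo,.05,90)
    px=np.argwhere(m)[:,::-1]
    c=rect(px,w,T,z);print(n,m.sum(),px.min(0),px.max(0),[r(x) for x in c],np.degrees(c[3]),'ztop',r(np.median(Z[m])))
    if n=='saucer':
        Q=cast(w,px,z,T)[:,:2].astype(np.float32);print(cv2.minEnclosingCircle(Q))
h=cv2.cvtColor(w['frame'],cv2.COLOR_RGB2HSV);m=(h[...,0]<13)&(h[...,1]>140)&(h[...,2]>120)
m[:,:330]=0;m[:,480:]=0;m[165:]=0
Q=cast(w,np.argwhere(m)[:,::-1],.02,T)[:,:2].astype(np.float32);print('saucer colour',cv2.minEnclosingCircle(Q))
E
```

```text
glueB 595 [276 165] [305 237] [[0.4717000126838684, -0.41269999742507935], 0.01119999960064888, 0.11069999635219574, 1.2486000061035156] 71.54131 ztop 0.0119
tagsX 1970 [259   0] [302  66] [[0.4625000059604645, -0.19589999318122864], 0.0430000014603138, 0.0714000016450882, 1.2800999879837036] 73.344055 ztop 0.0114
tagsY 1682 [194  76] [241 135] [[0.3824999928474426, -0.2831999957561493], 0.04259999841451645, 0.07159999758005142, 1.955399990081787] 112.03889 ztop 0.0115
saucer 1614 [351  36] [444 152] [[0.6133000254631042, -0.2709999978542328], 0.11919999867677689, 0.14259999990463257, 1.670199990272522] 95.697334 ztop 0.0202
((0.6249383687973022, -0.2697297930717468), 0.07160244137048721)
saucer colour ((0.6248699426651001, -0.2697952091693878), 0.07157911360263824)
```

View pics/rz.png

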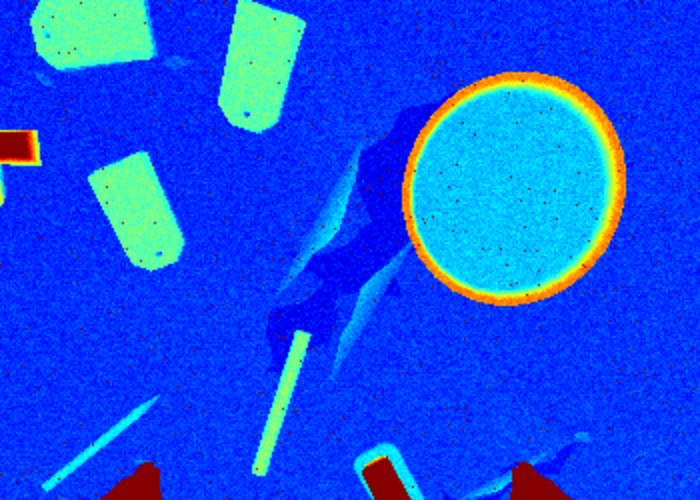

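```bash
python3 - <<'E'
from h import *
w=dict(np.load('pics/right.npz'));T=w['T'];P=cloud(w,T)
q=P[222:258,330:385].reshape(-1,3);q=q[(q[:,2]>.015)&(q[:,2]<.15)];print(q.min(0),q.max(0))
sd=dict(np.load('pics/side0.npz'));P=cloud(sd);q=P[238:275,408:465].reshape(-1,3);q=q[(q[:,2]>.012)&(q[:,2]<.2)];print(q.min(0),q.max(0))
E
```

```text
[ 0.5299679  -0.48707497  0.01641042] [ 0.56985665 -0.44507858  0.04612034]
[ 0.52495844 -0.5736351   0.01200971] [ 0.67539053 -0.44717349  0.0477048 ]
```

```bash
python3 - <<'E'
from h import *
from workcell import manip, claw, planner, state, cams
g=pick((.4717,-.4127),np.radians(-18.5),.004,15,up=.21,opening=.04)
if .008<g<.014:
    a=np.radians(-9.6);c=np.array([.6064,.2623])-.02*np.array([np.cos(a),np.sin(a)])
    place(c,a,.0105,.026,hi=.21,up=.2)
    w=cams.read_camera('scene');cv2.imwrite('pics/sc2.png',cv2.resize(w['frame'][160:340,180:380,::-1],None,fx=3,fy=3))
    a=np.radians(-9.6)
    manip.reach([.58,.13,.28],quat(0))
    s=state();w=cams.read_camera('wrist');T=wT(s,w)
    np.savez('pics/mid.npz',T=T,**w);cv2.imwrite('pics/mid.png',w['frame'][:,:,::-1]);print(s['t'],s['tool_pos'])
E
```

```text
pick hit False tcp [ 0.472  -0.413   0.0046] grip 0.011 0.011 t 16.19
place hit True tcp [0.5865 0.2656 0.0098] grip 0.0262 t 21.53
22.2583 [0.57982165 0.1304192  0.27856203]
```

View pics/mid.png

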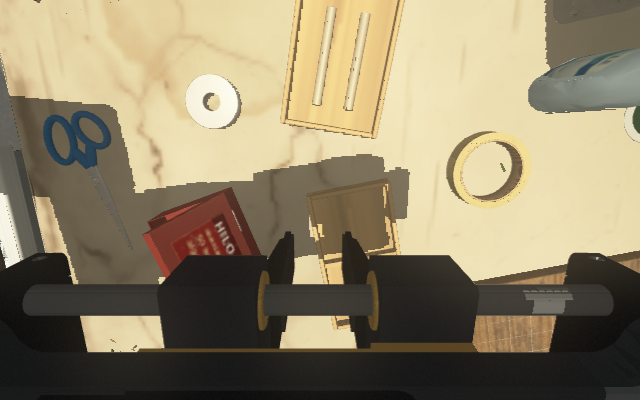

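View pics/sc2.png

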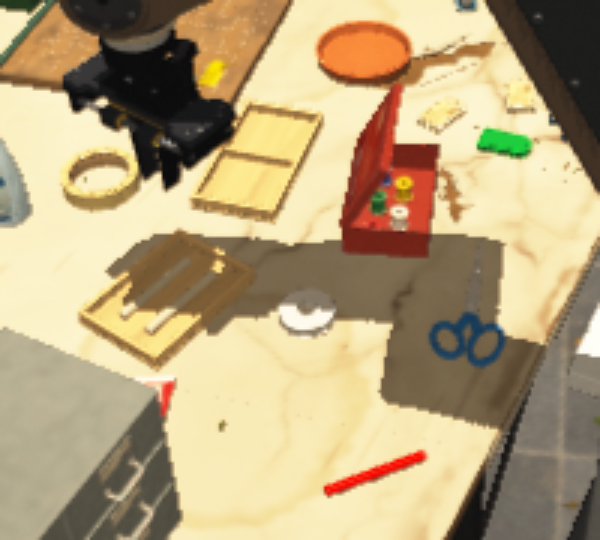

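Both sticks lie side by side on the oblong tray's floor, at (325,57) and (357,62). I'll fit the two-bay tray from the first wrist view.

```bash
python3 - <<'E'
from h import *
r=lambda a:np.round(a,4).tolist()
w=dict(np.load('pics/wrist0.npz'))
s={'orientation':[-4.39456861e-04,7.07104445e-01,7.07108888e-01,-3.62325283e-04],'tool_pos':[6.24759238e-01,5.92893862e-05,2.14054806e-01]}
T=wT(s,w);P=cloud(w,T)
m=(P[...,2]>.014)&(P[...,2]<.03)&(w['z_map']>0);m[:60]=0;m[275:]=0;m[:,:250]=0;m[:,395:]=0
m=cv2.morphologyEx(m.astype(np.uint8),cv2.MORPH_OPEN,np.ones((2,2)))
n,l,st,_=cv2.connectedComponentsWithStats(m);i=1+np.argmax(st[1:,4]);m=l==i
print(st[i],rect(np.argwhere(m)[:,::-1],w,T,.022),np.degrees(rect(np.argwhere(m)[:,::-1],w,T,.022)[3]))
v=w['frame'][:,:,::-1].copy();v[m]=(0,0,255);cv2.imwrite('pics/two.png',cv2.resize(v[50:290,230:430],None,fx=2.4,fy=2.4))
E
```

```text
[ 260   69  134  201 4164] (array([0.6397835 , 0.00286569], dtype=float32), np.float32(0.111845285), np.float32(0.20602089), np.float32(1.7636205)) 101.048004
```

View pics/two.png

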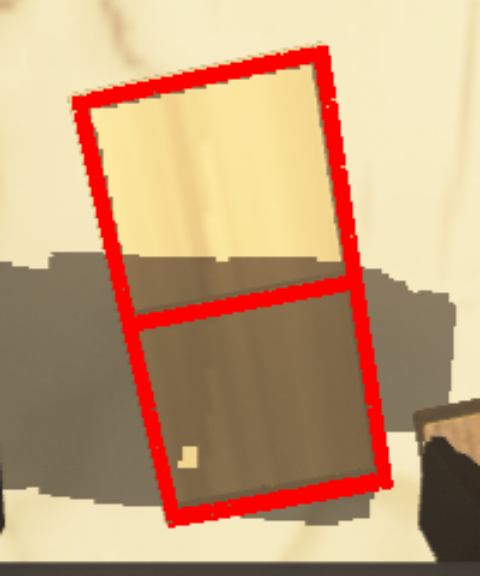

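```bash
python3 - <<'E'
from h import *
from workcell import manip, claw, planner, state, cams
w=dict(np.load('pics/right.npz'));P=cloud(w,w['T']);q=P[0:130,0:180].reshape(-1,3);q=q[(q[:,2]>.02)&(q[:,2]<.2)];print('vise',q.max(0))
manip.reach([.52,-.17,.22],quat(np.radians(-16.7)))
g=pick((.4625,-.1959),np.radians(-16.7),.004,20,up=.21,opening=.06)
if .036<g<.045:
    a=np.radians(11.05)
    place((.6494,-.0462),a,.0105,.056,hi=.21,up=.21)
s=state();w=cams.read_camera('scene');cv2.imwrite('pics/sc3.png',cv2.resize(w['frame'][160:340,180:380,::-1],None,fx=3,fy=3))
E
```

```text
vise [ 0.32272105 -0.19965162  0.06857107]
pick hit False tcp [ 0.4627 -0.196   0.0044] grip 0.0374 0.0376 t 26.97
place hit True tcp [ 0.6492 -0.0461  0.01  ] grip 0.056 t 30.9
```

View pics/sc3.png

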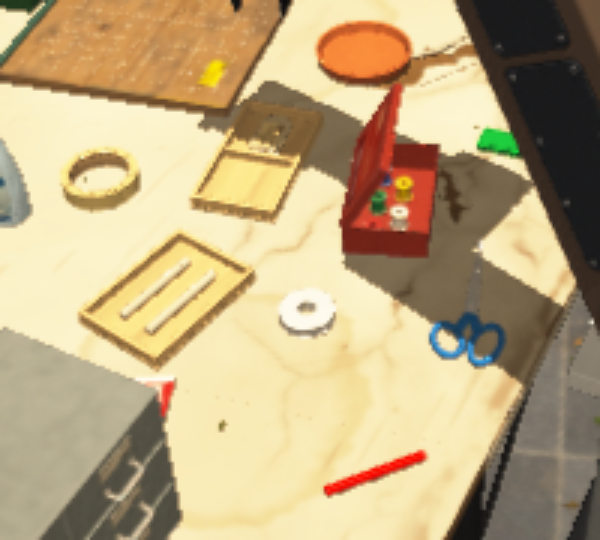

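The first bundle lies in the far bay at (265,130) in the crop. Now the second bundle.

```bash
python3 - <<'E'
from h import *
from workcell import manip, claw, planner, state, cams
y=np.radians(22.04)
manip.reach([.46,-.30,.21],quat(y))
g=pick((.3825,-.2832),y,.005,20,up=.21,opening=.06)
if .036<g<.045:
    a=np.radians(11.05)
    manip.reach([.52,-.20,.22],quat(y))
    place((.6302,.0520),a,.0115,.056,hi=.21,up=.21)
s=state();print(s['t']);w=cams.read_camera('scene');cv2.imwrite('pics/sc4.png',cv2.resize(w['frame'][160:340,180:380,::-1],None,fx=3,fy=3))
E
```

```text
pick hit False tcp [ 0.3827 -0.2834  0.0054] grip 0.0376 0.0376 t 35.19
place hit True tcp [0.63  0.052 0.011] grip 0.056 t 39.92
39.9167
```

View pics/sc4.png

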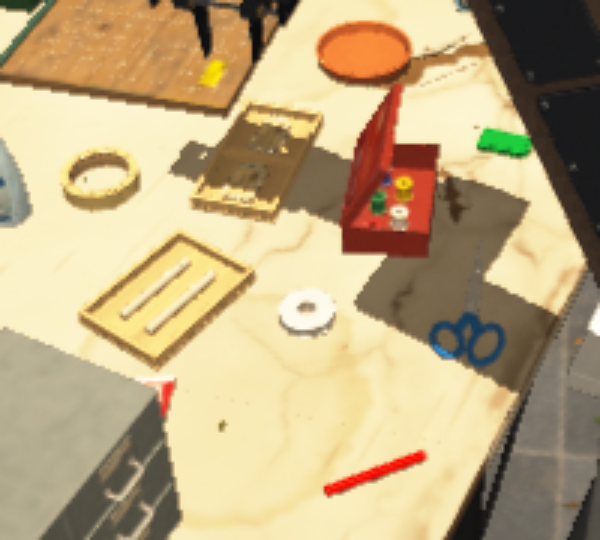

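```bash
python3 - <<'E'
from h import *
from workcell import manip, claw, planner, state, cams
w=dict(np.load('pics/mid.npz'));T=w['T'];m,_=blob(w,T,(200,90),.006,.03,60);c=rect(np.argwhere(m)[:,::-1],w,T,.016);print('spool mid',c)
p=(c[0]+np.array([.449,.2143]))/2
manip.reach([.56,.20,.21],quat(0)); claw.move_gripper(.095)
g=pick(p,0,.005,25,up=.21)
if .058<g<.069:
    manip.reach([.60,.0,.24],quat(0))
    place((.6249,-.2697),0,.0105,.078,hi=.15,up=.2)
else: print('BAD')
manip.reach([.60,-.20,.30],quat(0))
s=state();w=cams.read_camera('wrist');T=wT(s,w);np.savez('pics/fin1.npz',T=T,**w);cv2.imwrite('pics/fin1.png',w['frame'][:,:,::-1])
manip.reach([.60,-.37,.30],quat(0))
s=state();w=cams.read_camera('wrist');T=wT(s,w);np.savez('pics/fin2.npz',T=T,**w);cv2.imwrite('pics/fin2.png',w['frame'][:,:,::-1]);print(s['t'])
E
```

```text
spool mid (array([0.44914454, 0.21400827], dtype=float32), np.float32(0.06400801), np.float32(0.0644107), np.float32(0.73777395))
pick hit False tcp [0.4499 0.2142 0.0057] grip 0.0633 0.0631 t 44.38
place hit True tcp [ 0.6248 -0.2696  0.0097] grip 0.0781 t 49.12
50.4583
```

View pics/fin1.png

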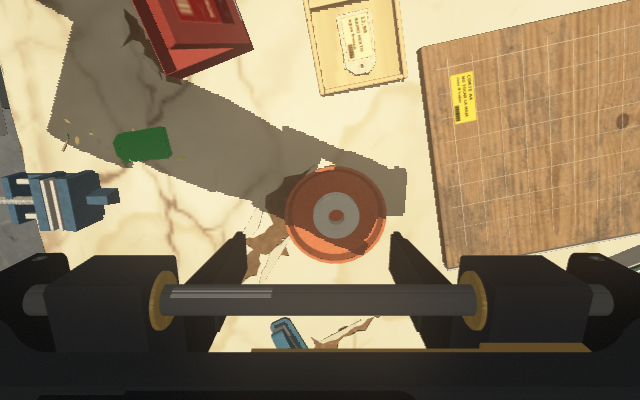

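View pics/fin2.png

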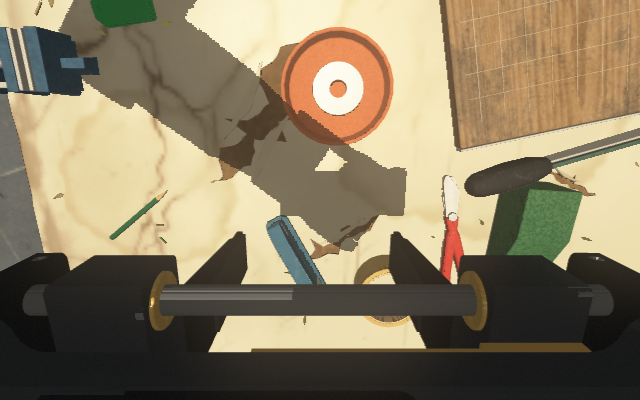

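The spool lies at (338,88) in the middle of the saucer, and a bundle lies in the far bay. For a last check I'll view the trays from above and measure top heights.

```bash
python3 - <<'E'
from h import *
from workcell import manip, state, cams
r=lambda a:np.round(a,4).tolist()
def chk(n,w,seed,lo,z,rad=45):
    m,P=blob(w,w['T'],seed,lo,.04,rad);q=P[m];A=np.c_[q[:,:2]-q[:,:2].mean(0),np.ones(len(q))]
    k=np.abs(q[:,2]-np.median(q[:,2]))<.004;f=np.linalg.lstsq(A[k],q[k,2],rcond=None)[0]
    c=rect(np.argwhere(m)[:,::-1],w,w['T'],z);print(n,m.sum(),'ctr',r(c[0]),'w,l',r(c[1:3]),'ang',round(np.degrees(c[3]),1),'top',r(np.median(q[:,2])),'slope',r(f[:2]))
w=dict(np.load('pics/fin2.npz'));chk('spool',w,(325,80),.0135,.021,22)
manip.reach([.60,.02,.34],quat(0));manip.pause(.3)
s=state();w=cams.read_camera('wrist');w['T']=wT(s,w);np.savez('pics/fin3.npz',**w);cv2.imwrite('pics/fin3.png',w['frame'][:,:,::-1]);print(s['t'])
E
```

```text
spool 999 ctr [0.6154999732971191, -0.2615000009536743] w,l [0.04340000078082085, 0.04749999940395355] ang 90.0 top 0.0221 slope [0.0076, -0.0033]
52.2667
```

View pics/fin3.png

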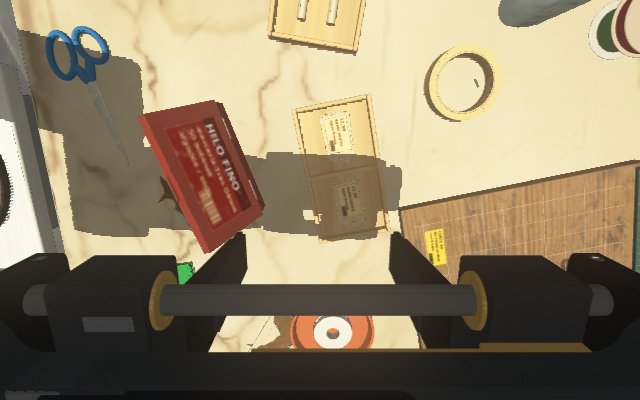

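```bash
python3 - <<'E'
from h import *
r=lambda a:np.round(a,4).tolist()
def chk(n,w,seed,lo,z,rad):
    m,P=blob(w,w['T'],seed,lo,.04,rad);q=P[m];A=np.c_[q[:,:2]-q[:,:2].mean(0),np.ones(len(q))]
    k=np.abs(q[:,2]-np.median(q[:,2]))<.004;f=np.linalg.lstsq(A[k],q[k,2],rcond=None)[0]
    c=rect(np.argwhere(m)[:,::-1],w,w['T'],z);print(n,m.sum(),'ctr',r(c[0]),'w,l',r(c[1:3]),'ang',round(np.degrees(c[3]),1),'top',r(np.median(q[:,2])),'slope',r(f[:2]))
w=dict(np.load('pics/fin3.npz'));chk('tagN',w,(338,131),.0125,.017,30);chk('tagF',w,(349,197),.0125,.017,30)
w=dict(np.load('pics/fin2.npz'));chk('spool',w,(325,80),.0135,.021,32)
w=dict(np.load('pics/mid.npz'));chk('gB',w,(324,57),.0125,.018,50);chk('gA',w,(357,62),.0125,.018,50)
E
```

```text
tagN 1309 ctr [0.6310999989509583, 0.05420000106096268] w,l [0.0421999990940094, 0.07069999724626541] ang 102.9 top 0.0178 slope [-0.0075, -0.0065]
tagF 1155 ctr [0.6506999731063843, -0.04560000076889992] w,l [0.04280000180006027, 0.07180000096559525] ang 102.8 top 0.0179 slope [-0.006, -0.0044]
spool 1716 ctr [0.6215000152587891, -0.2680000066757202] w,l [0.05570000037550926, 0.060499999672174454] ang 91.7 top 0.0221 slope [0.0039, -0.0018]
gB 928 ctr [0.5877000093460083, 0.26420000195503235] w,l [0.01119999960064888, 0.10930000245571136] ang 80.4 top 0.0175 slope [-0.0108, -0.0011]
gA 929 ctr [0.626800000667572, 0.25839999318122864] w,l [0.011300000362098217, 0.10970000177621841] ang 80.4 top 0.0176 slope [0.0456, -0.0106]
```

All five things are flat on their holders' floors and nothing is in the gripper, so I'm handing the job in.

```bash
python3 - <<'E'
from workcell import order,state
order.job_done();print(state()['t'])
E
```

```text
the job is handed in; nothing more can be done
the job is handed in; nothing more can be done
```

The job is done and handed in at about 52 s of the 128 s allowed. I placed things in the order asked: both glue sticks in the oblong tray, one bundle of price tags in each bay, then the spool in the saucer. Everything was let go, and the look-alikes and the thread tin were not handled.

| Thing | Top height in final views | Expected if flat on the floor | Position |
|---|---|---|---|
| Glue sticks | 17.5 mm and 17.6 mm | 18 mm | Side by side, parallel, 39–40 mm apart |
| Tag bundles | 17.8 mm and 17.9 mm | 17 mm | Within about 2.5 mm of the bay centres |
| Spool | 22.1 mm | 21 mm | In the middle of the saucer |

- **Grip width on the tags:** the bundles closed to 37.5 mm, just under the stated 38–43 mm, but both held and were set down without trouble.
- **Camera disagreement:** my first rough readings from the fixed scene camera were off by 10–20 mm from the other views, so I used the wrist-camera measurements instead.
- **Weak checks:** the fitted slope on glue stick A was 0.046 across its narrow 11 mm width. I took that as edge noise, because its height and outline were right. The spool's final outline was cut off by my search window, so its centring rests on the picture and the release position. The glue sticks' figures come from the view taken right after they were placed. Later views showed both still in the tray.

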